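Key audit: park the key carriage at the reader and bring it home

TASK

Pinch the black tow knob and, through its spring alone, run the key carriage from its home end until its white rib is in line with the white blade of the tag reader, and keep it at rest there for five seconds while the reader counts the keys. Then bring it gently back against its home buffer and let go of the knob. Never touch the carriage with its keys or the tumbler weight, let it run into the far buffer or slam it home, and leave the things lying about where they are.

Things in the scene. Friction and masses are not known exactly. Their poses are not given: they have to be found in the camera images.
- tumbler: Brass tumbler weight (cylinder 40 mm across, 40 mm long) on a 55 mm arm that stands up from a pivot 34 mm above the table at the home end, bed x = +35, y = -240 mm (origin: the pivot). Geared to the carriage, 6 rad per m of travel: it leans 0.6 rad to the home side at home, is upright at mid-travel. It must not be touched.
- bed: Fixed steel bed, 250 x 600 x 12 mm (x, y, z); origin: centre of its underside, on the table. y is the travel, home end (-y) to far end (+y); x points away from the robot. All parts keep these axes. Rods at x = +35 mm between end blocks (80 x 24 mm, top 62 mm above the table) with buffers. A guide bar, 30 mm wide, top 24 mm up, lies along x = -85 mm, y -275 to +275: the tow knob rides on it.
- bed_mid (a point): Mid-travel: centre of the bed's top. A tumbler weight geared to the carriage pushes it away from mid-travel to the nearer end: force along +y = 7.5 N/m x (carriage - 0.100), slightly less at the ends (0.71 N into either buffer). It beats the tow spring: with the knob standing still the carriage stays nowhere between the ends but drifts off, time constant about 0.9 s.
- carriage (a joint): Travel of the key carriage along the bed's +y, m: 0 at rest on the home buffer (start), 0.200 at the far buffer; its centre is at bed y = -0.100 + this value. With keys it weighs 1.2 kg nominal (tumbler included; hidden: 0.99 to 1.43) and runs almost free: 0.2 N s/m viscous, no dry friction. See bed_mid for the force that acts on it.
- tow (a joint): Tow knob relative to the carriage along the bed's +y, m, -0.160 to +0.160; 0 with the tow spring slack, as at the start. The spring pulls the carriage along +y with 6.0 N/m x this value (the knob back likewise), beside a 0.3 N s/m damper. The knob is at bed y = -0.100 + carriage + tow. From home it must lead by about 0.12 before the carriage moves. Knob mass 0.08 kg.
- cassette (a point): The carriage's grey load, 70 x 120 mm in x and y, with an upright steel panel with keys on brass hooks. This point: centre of its underside, 34 mm above the table, on the carriage's centre, 120 mm beyond (+x) the tow knob's line. It must not be touched.
- rib (a point): Far (+x) end of the top of the white rib, 12 mm wide and 50 mm long along x, across the middle of the carriage's top, 108 mm above the table; it marks the carriage's centre in y.
- mark (a point): Tip (-x end) of the white index blade, 12 mm wide, 34 mm long along x, on top of the grey tag reader (box 34 x 60 x 60 mm, fixed on the bed behind the rods, up to 25 mm either side of mid-travel); 101 mm above the table. The carriage is in line when rib and tip have the same y in the bed's frame; the tip is about 8 mm beyond the rib's end. Bed's axes.
- tow_knob (a point): Where to pinch the tow knob: on the axis of its upright black round post (26 mm in diameter, 38 to 100 mm above the table, on a foot 34 x 36 x 12 mm). This point is 76 mm above the table, over bed x = -85 mm, and slides along y only. From above, fingers closing along the bed's y, there is 60 mm of free room on every side.
- padlock: Bystander: chrome padlock, 45 mm wide, 70 mm tall, standing on the bed's far corner at the far end; origin at the centre of its underside.
- disc: Bystander: blue acrylic tag disc, 44 mm across, 6 mm thick, on the bed's far corner at the home end; origin at the centre of its underside.
- token: Bystander: squat grey resin return token, 48 mm across, 22 mm tall, on the table to the left of the bed; origin at the centre of its underside.
- fob: Bystander: red plastic key fob, 30 x 55 x 9 mm, on the table to the right of the bed; origin at the centre of its underside.

How it is judged:
On the way:
1. the carriage is kept at rest with its rib in line with the reader's blade, within 15 mm, for four seconds (y of rib in the frame of mark between -0.015 and 0.015 m and velocity of joint carriage between -0.05 and 0.05 m/s), for 4 s.
At the end, for the whole second after the job is handed in: The carriage rests against its home buffer (within 6 mm), the tow knob is released and its spring slack (within 20 mm), nothing moving (value of joint carriage below 0.006 m and velocity of joint carriage between -0.02 and 0.02 m/s and value of joint tow between -0.02 and 0.02 m and velocity of joint tow between -0.03 and 0.03 m/s and contact force between the fingers and tow below 0.1 N); the robot touches nothing.
It fails at once if the carriage runs into the far buffer (value of joint carriage above 0.193 m).
It fails at once if the carriage slams into the home buffer (faster than 0.15 m/s) (value of joint carriage below 0.012 m and velocity of joint carriage below -0.15 m/s).
It fails at once if the robot touches the carriage, its keys or the tumbler weight (contact force between any of the fingers, the arm and carriage_c0 above 0.5 N or contact force between any of the fingers, the arm and carriage_c1 above 0.5 N or contact force between any of the fingers, the arm and carriage_c2 above 0.5 N or contact force between any of the fingers, the arm and carriage_c3 above 0.5 N or contact force between any of the fingers, the arm and tumbler above 0.5 N).
It fails at once if a bystander is disturbed (distance of any of padlock, disc, token, fob from where it was at the start of the episode above 0.025 m).
It also fails if it takes over 67 s, if anything falls off the work surface, if the arm or the gripper's body presses on something with over 40 N, if the wrist force passes 120 N, or if a joint passes its speed limit or range.

ROBOT

A 7-joint arm with a two-finger parallel gripper is mounted at the origin on the work surface. World frame = base frame: x ahead of the robot, y to its left, z up, the work surface at z = 0. Lengths are in m, angles in rad, forces in N, time in s.
With the tool pointing down it reaches from about 0.4 to 0.75 m from the base axis. Payload 19.5 kg.
Tool frame: the origin (TCP) lies on the centre line of the jaws, within the pads' length; the fingertips stand 17 mm ahead of it and the grasp point (between the pads) lies 2 mm behind it; z points along the fingers, y is the line along which they close (so a half turn about z gives the same grasp; the last joint's range is limited). The gripper opens to 85 mm and grips with 20 to 120 N. Pads are 22 mm wide; open, the fingers measure 114 mm over their backs; the gripper's body (76 mm by 85 mm) begins 54 mm behind the grasp point. The pads swing forward as they close: fully open they stand 13 mm farther back than shut.
Start: joints at [1.08, 0.707, -0.028, 1.485, 0.022, 0.951, -0.075], TCP at [0.249, -0.518, 0.248] pointing down, gripper open.
Joint ranges: [-2.71, 2.71], [-0.32, 2.16], [-1.57, 1.52], [0, 2.45], [-1.46, 4.6], [0, 2.02], [-2.83, 2.83]. Speed limits (rad/s): [1.89, 1.89, 2.57, 2.57, 3.01, 3.01, 3.01].

INTERFACE

Orientations are given as a unit quaternion [x, y, z, w].
In Python, from rig import env gives the robot as it stands.
- The arm moves only by the shell command python3 -m inch 'ROWS' [FORCE]. ROWS is JSON, a list of rows, each a list of 7 numbers: the shift along the tool's x, y, z as a fraction of full scale, then the turn, a rotation vector about the tool's x, y, z as a fraction of full scale, then the opening, from 0 (shut) to 1 (fully open). A call has 1 to 5 rows; each row is the pose to reach, as a shift and turn from the pose commanded when the call began, along the tool's axes at that moment; what a row does not reach only later rows make up. Full scale, the value 1, is 400 mm for a shift and 90 degrees for a turn. A row lasts 1/8 s, in which the tool goes at most 62.5 mm and 10.7 degrees, less where a joint would pass 70% of its speed; a pose out of reach is approached as far as the arm can. A call with a number of a shift or a turn outside -1 to 1 is refused whole. A call with a gripper value outside its range is refused whole. The fingers move at their own pace and stop on an object; FORCE is the grip in N (left out, the last holds). Time passes only in rows, so rows that repeat a pose let the fingers close. It gives the time, the measured TCP pose, the force, the opening and the grip force at its end, in the units of the state.
- env.get_state(): the state, without advancing time (a new reading comes with each control period).
- env.get_image(name): name is "scene" or "top" or "wrist"; returns the picture (480x640x3 uint8, red, green, blue); there is no depth.
- env.camera_params(name): a dict with "intrinsics" (3x3 intrinsics, pixels), "rvec" (rotation vector, rad) and "tvec" (3), from world to camera coordinates, as OpenCV has them. Camera axes: x right, y down, z forward; pixel columns grow to the right and rows downward; lengths in m; the calibration is good to about 2 mm. The wrist camera is an equidistant fisheye: a pixel r from the principal point sees the ray r / f radians off the axis. A picture is of the moment at which its call begins: read the wrist's pose just before it. camera_params takes no time and is no camera call; for the wrist camera it gives the pose at the moment of the call.
- env.close_job(): hands the job in; it is judged then, once.
The state is a dict: "t": time; "qpos": joint angles; "qvel": joint speeds; "joint_torque": joint torques, N m; "position": TCP position; "ee_rot": TCP orientation; "force": force on the tool from outside, world axes, zero at the start; "moment": the same for the moment, N m; "gripper_width": finger opening in m; "finger_force": force on a finger pad.
Only numpy, scipy, OpenCV 4.12 (cv2) and the standard library are available. Lean on these libraries where they do the work, as an engineer would, in place of code of your own. Each camera call takes 0.05 s, during which the arm holds its last target. There are 200 camera calls.

## Working session

There is one attempt and no reset: what is moved stays moved. The work goes in short steps, Python scripts to look and compute and a shell command to move; the robot and the scene stay as the last step left them, time stands still between calls to the robot, and variables do not carry over. Pictures are saved under pics/ and viewed, at most 10 in all, crops included, and the job is handed in when it is done.

```bash
mkdir -p pics; ls
python3 - <<'E'
from rig import env
import cv2
s=env.get_state();print(s['t'],s['position'],s['ee_rot'],s['gripper_width'])
for n in('top','scene'):
    cv2.imwrite(f'pics/{n}0.png',env.get_image(n)[:,:,::-1]);p=env.camera_params(n);print(n,p)
E
```

```text
pics
0.0 [ 0.24936183 -0.51785625  0.24783361] [ 9.74934471e-01  2.22491534e-01 -1.43195912e-04 -5.24304155e-04] 0.08549239369450333
top {'intrinsics': array([[552.86519463,   0.        , 313.04336034],
       [  0.        , 552.86519463, 242.50001005],
       [  0.        ,   0.        ,   1.        ]]), 'rvec': array([ 2.16003968, -2.12803444,  0.13997642]), 'tvec': array([0.0027696 , 0.6398356 , 1.33785982])}
scene {'intrinsics': array([[513.00176377,   0.        , 319.02275803],
       [  0.        , 513.00176377, 242.35003742],
       [  0.        ,   0.        ,   1.        ]]), 'rvec': array([ 2.36145547,  1.16872377, -0.34107857]), 'tvec': array([-0.3542418 , -0.3545415 ,  1.55596902])}
```

View pics/top0.png

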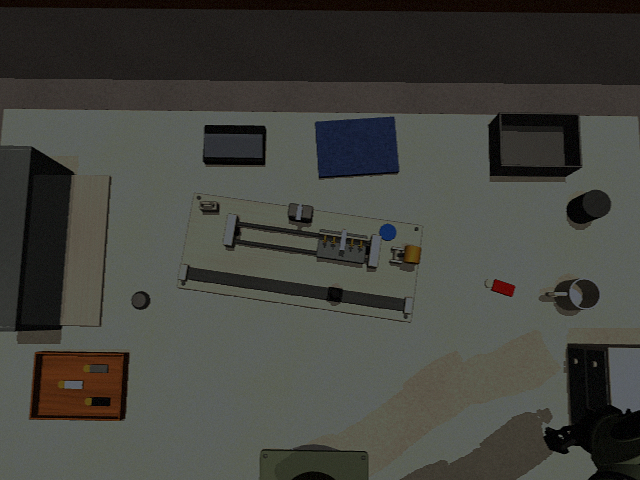

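View pics/scene0.png

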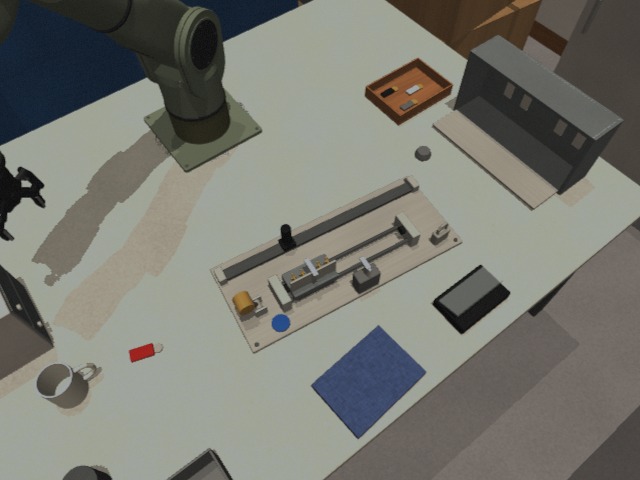

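Top view: the bed's corners are at about (196,193), (423,226), (411,322) and (178,287), with the home end on the right. The knob is at about (335,295), the rib at (342,240) and the blade at (300,213). In the scene view, the rib is at (311,268), the blade at (366,264) and the knob at (287,237), and all of them are visible from the far side.

Run:
```python
import cv2,numpy as np
t=cv2.imread('pics/top0.png');s=cv2.imread('pics/scene0.png')
a=cv2.resize(t[185:330,170:430],None,fx=3,fy=3,interpolation=cv2.INTER_CUBIC)
cv2.imwrite('pics/tc.png',cv2.convertScaleAbs(a,alpha=1.5))
b=cv2.resize(s[170:360,205:470],None,fx=3,fy=3,interpolation=cv2.INTER_CUBIC)
cv2.imwrite('pics/sc.png',cv2.convertScaleAbs(b,alpha=1.3))
lab=cv2.cvtColor(t,cv2.COLOR_BGR2HSV)
for p in[(220,260),(210,275),(380,300),(360,280),(230,340),(450,260),(350,180),(342,240),(299,211),(373,250),(185,272)]:print(p,t[p[1],p[0]],lab[p[1],p[0]])
```

```text
(220, 260) [82 93 92] [33 30 93]
(210, 275) [33 35 33] [60 15 35]
(380, 300) [30 32 36] [10 42 36]
(360, 280) [81 93 89] [40 33 93]
(230, 340) [90 95 94] [36 13 95]
(450, 260) [86 93 88] [51 19 93]
(350, 180) [94 98 93] [66 13 98]
(342, 240) [106  99  95] [109  26 106]
(299, 211) [102  97  92] [105  25 102]
(373, 250) [102  96  89] [104  33 102]
(185, 272) [87 87 88] [ 0  3 88]
```

View pics/tc.png

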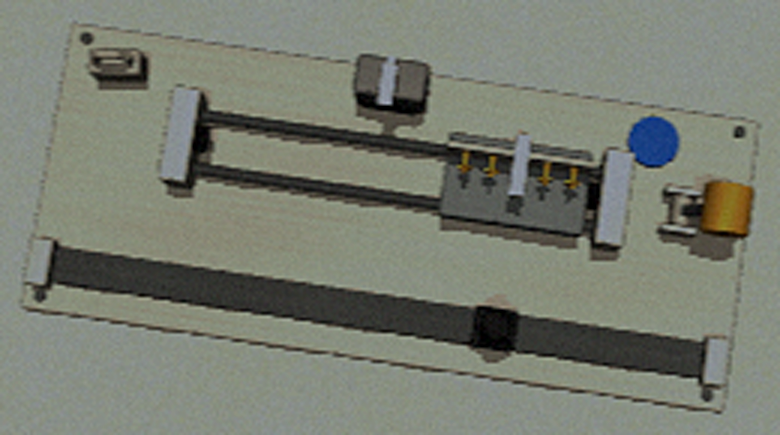

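View pics/sc.png

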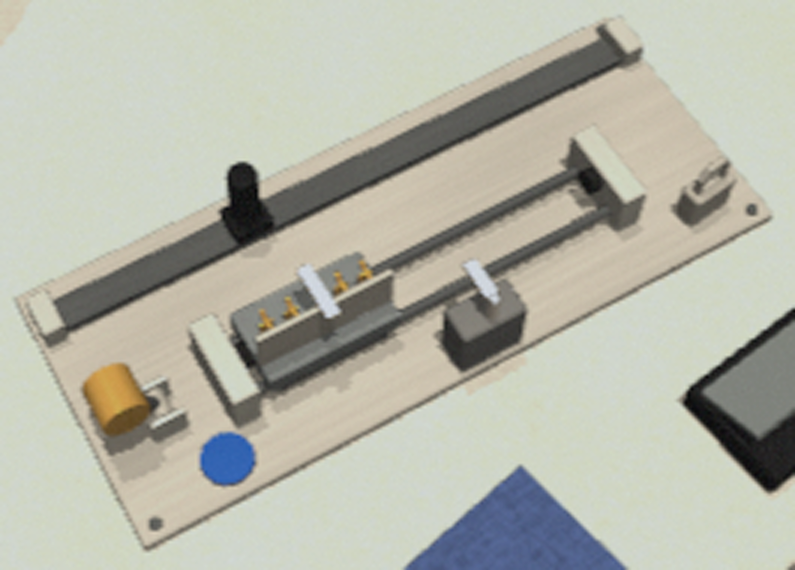

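In the enlarged crops, the bed's edges and corners are clear. The rib and blade stand out bluish-white: the rib is at scene crop (320,290), the blade at (480,282), and the knob post's top at (243,172).

```bash
cat > vis.py <<'E'
import cv2,numpy as np
from scipy.optimize import least_squares
def proj(p,P):
    return cv2.projectPoints(np.float64(P).reshape(-1,1,3),p['rvec'],p['tvec'],p['intrinsics'],None)[0].reshape(-1,2)
def cast(p,uv,z):
    R=cv2.Rodrigues(p['rvec'])[0];C=-R.T@p['tvec']
    d=(np.linalg.inv(p['intrinsics'])@np.c_[np.atleast_2d(uv),np.ones(len(np.atleast_2d(uv)))].T).T@R
    return C+d*((z-C[2])/d[:,2])[:,None]
def white(bgr,thr=150):
    i=bgr.astype(int);m=((i.max(2)>thr)&(i[:,:,0]>=i[:,:,2])).astype(np.uint8)
    n,l,st,c=cv2.connectedComponentsWithStats(m)
    return l,[(k,st[k,4],c[k]) for k in range(1,n) if st[k,4]>=12]
E
python3 - <<'E'
from vis import *
from rig import env
T,S=env.camera_params('top'),env.camera_params('scene')
L=np.array([[.125,.3],[.125,-.3],[-.125,-.3],[-.125,.3]])
ut=np.array([[193,192.3],[422,225],[410.5,322],[177.2,287.5]])
us=np.array([[462,241.4],[253.8,352.4],[210.5,269.7],[408.2,175.4]])
def W(q,l,z):
    c,s=np.cos(q[2]),np.sin(q[2]);l=np.atleast_2d(l);return np.c_[q[0]+c*l[:,0]-s*l[:,1],q[1]+s*l[:,0]+c*l[:,1],np.full(len(l),z)]
f=lambda q:np.r_[proj(T,W(q,L,.012))-ut,proj(S,W(q,L,.012))-us].ravel()
r=least_squares(f,[.6,.05,-.15],loss='soft_l1');q=r.x;print(q,np.degrees(q[2]));print(np.round(r.fun.reshape(-1,2),1).tolist())
np.save('bed.npy',q)
for nm,p,th in(('top',T,96),('scene',S,130)):
    im=cv2.imread(f'pics/{nm}0.png');
    for n,xy in (('knobtop',[-.085,-.1,.1]),('rib',[.035-.0,-.1,.108]),('disc',[.09,-.2,.02])):
        print(nm,n,proj(p,W(q,xy[:2],xy[2])))
    u0=proj(p,W(q,[.035,0],.1))[0]
    l,cs=white(im,th)
    for k,a,c in cs:
        if abs(c-u0).max()<70: print(nm,k,a,c,im[int(c[1]),int(c[0])])
    # knob: darkest blob
    m=(im.max(2)<(18 if nm=='top' else 35)).astype(np.uint8);n,ll,st,c=cv2.connectedComponentsWithStats(m)
    for k in range(1,n):
        if 30<st[k,4]<900: print('dark',nm,st[k],c[k])
E
```

```text
[ 0.61039565  0.04410125 -0.12987673] -7.441388199968679
[[0.6, -0.6], [1.2, -0.6], [1.0, -0.4], [-0.8, -0.5], [1.5, -1.6], [-0.0, -0.4], [-0.4, -1.1], [-0.5, -1.4]]
top knobtop [[335.79205293 292.46980538]]
top rib [[342.90599804 242.37495706]]
top disc [[383.17594627 231.65850407]]
top 1958 42 [298.5952381  212.88095238] [105  96  93]
top 2323 71 [342.92957746 239.47887324] [106  98  93]
dark top [  0   0  41   7 186] [18.98387097  3.31182796]
dark top [41  0 21  8 76] [50.09210526  3.32894737]
dark top [ 63   0  53   8 252] [91.08730159  3.76190476]
dark top [117   0 140  10 742] [184.78032345   3.89757412]
dark top [251   0  94  10 568] [296.31338028   4.35035211]
dark top [319 172  79   6  98] [357.18367347 174.43877551]
dark top [567 194  33  30 454] [578.24229075 211.01321586]
dark top [289 216  23   7  80] [300.2375 219.5125]
dark top [233 225   7  19  58] [235.98275862 232.13793103]
dark top [366 246   4   9  34] [367.41176471 249.79411765]
dark top [324 287  19  15 186] [334.33870968 294.40322581]
dark top [ 68 352  38   1  38] [ 86.5 352. ]
dark top [120 353   9  67 204] [
[... 529 characters left out ...]
] [117.37711864  21.09322034]
dark scene [116  43  39  16  74] [135.62162162  50.72972973]
dark scene [381  88  13   9  56] [387.          92.17857143]
dark scene [166  96  62  29 304] [199.76644737 114.69736842]
dark scene [279 225  17  27 280] [286.375      238.69642857]
dark scene [398 226   8   9  45] [401.26666667 229.66666667]
dark scene [529 283  35  33 190] [543.11578947 301.84736842]
dark scene [ 18 291  11  11  46] [ 23.17391304 295.86956522]
dark scene [  7 292   9  18  35] [ 11.62857143 300.2       ]
dark scene [ 25 301  10  11  34] [ 29.02941176 306.67647059]
dark scene [ 15 310  14  11  33] [ 22.09090909 314.33333333]
dark scene [ 94 469  17  11  95] [101.83157895 475.36842105]
```

```bash
cat >> vis.py <<'E'
def bedxy(q,Pw):
    d=Pw[:,:2]-q[:2];c,s=np.cos(q[2]),np.sin(q[2]);return np.c_[c*d[:,0]+s*d[:,1],-s*d[:,0]+c*d[:,1]]
E
python3 - <<'E'
from vis import *
from rig import env
T,S=env.camera_params('top'),env.camera_params('scene');q=np.load('bed.npy')
for nm,p,r,b in(('top',T,(342.93,239.48),(298.6,212.88)),('scene',S,(310.83,266.54),(365.59,263.15))):
    print(nm,'rib',bedxy(q,cast(p,[r],.108)),'blade',bedxy(q,cast(p,[b],.101)))
print('scene knob top',bedxy(q,cast(S,[(286.4,226.5)],.1)))
c,s=np.cos(q[2]),np.sin(q[2]);x,y=-.085,-.1
kn=np.array([q[0]+c*x-s*y,q[1]+s*x+c*y,.076]);print('knob',kn,'ydir',[-s,c])
from scipy.spatial.transform import Rotation as R
st=env.get_state();r=R.from_quat(st['ee_rot']).as_matrix();print(r.round(3),st['position'])
d=kn-st['position'];print('delta tool',(r.T@d)/.4,'tool yaw',np.degrees(np.arctan2(r[1,1],r[0,1])))
print(np.degrees(np.arctan2(c,-s)))
E
```

```text
top rib [[ 0.04192064 -0.09909755]] blade [[0.09198193 0.01568852]]
scene rib [[ 0.04334049 -0.10236906]] blade [[0.09557123 0.01339372]]
scene knob top [[-0.08657415 -0.09765799]]
knob [ 0.51316034 -0.04404802  0.076     ] ydir [np.float64(0.12951190685098551), np.float64(0.9915778668283302)]
[[ 0.901  0.434 -0.   ]
 [ 0.434 -0.901  0.001]
 [-0.    -0.001 -1.   ]] [ 0.24940632 -0.5178701   0.24790503]
delta tool [ 1.10805699 -0.78075629  0.43044727] tool yaw -64.28557484236708
82.55861180003133
```

```bash
cat > goto.py <<'E'
from vis import *
from rig import env
from scipy.spatial.transform import Rotation as R
q=np.load('bed.npy');st=env.get_state();r=R.from_quat(st['ee_rot']).as_matrix()
c,s=np.cos(q[2]),np.sin(q[2]);kn=np.array([q[0]-c*.085+s*.1,q[1]-s*.085-c*.1,.074])
print('t',st['t'],'to knob, tool frac',((r.T@(kn-st['position']))/.4).round(4),'mm world',((kn-st['position'])*1e3).round(1))
print('yaw err deg',np.degrees(np.arctan2(r[1,1],r[0,1]))+97.44,'tilt',r[:2,2].round(4))
E
python3 -m inch '[[0.128,-0.09,0.01,0,0,0.092,1],[0.256,-0.18,0.03,0,0,0.184,1],[0.384,-0.27,0.05,0,0,0.276,1],[0.51,-0.36,0.07,0,0,0.368,1],[0.64,-0.45,0.09,0,0,0.368,1]]'; python3 goto.py
```

```text
t: 0.72
position: [0.4015, -0.2451, 0.2123]
ee_rot: [0.998, -0.066, -0.0, 0.0]
force: [0.8, -0.6, -0.2]
gripper_width: 0.0854
finger_force: 0.0
t 0.725 to knob, tool frac [ 0.2109 -0.5351  0.3457] mm world [ 111.7  201.1 -138.3]
yaw err deg -0.10241887164363561 tilt [-0.0002 -0.0001]
```

```bash
python3 -m inch '[[0.053,-0.134,0.03,0,0,0,1],[0.106,-0.268,0.06,0,0,0,1],[0.159,-0.402,0.09,0,0,0,1],[0.211,-0.535,0.13,0,0,0,1],[0.211,-0.535,0.13,0,0,0,1]]'; python3 goto.py
python3 - <<'E'
from vis import *
from rig import env
for n in('scene','wrist'):cv2.imwrite(f'pics/{n}1.png',env.get_image(n)[:,:,::-1])
a=cv2.imread('pics/scene1.png')[130:330,170:440];b=cv2.imread('pics/wrist1.png')
cv2.imwrite('pics/c1.png',np.vstack([cv2.resize(a,(400,296)),cv2.resize(b,(400,300))]))
E
```

```text
t: 1.35
position: [0.5128, -0.0415, 0.1591]
ee_rot: [0.998, -0.062, -0.001, -0.001]
force: [-0.8, -0.9, 1.1]
gripper_width: 0.0855
finger_force: 0.0
t 1.35 to knob, tool frac [0.0021 0.0066 0.2128] mm world [  0.4  -2.6 -85.1]
yaw err deg 0.38258616661923384 tilt [-0.0017  0.0016]
```

View pics/c1.png

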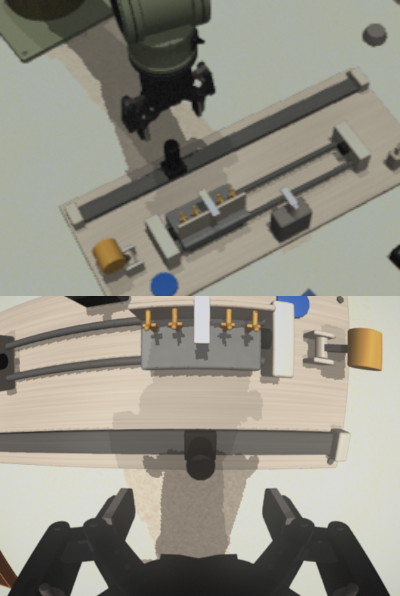

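Seen from the scene camera, the rib and blade are unobstructed. In the wrist view, the knob (column 200) sits midway between the fingers (130 and 270). I'm descending.

```bash
python3 -m inch '[[0.002,0.005,0.08,0,0,0,1],[0.002,0.005,0.16,0,0,0,1],[0.002,0.005,0.212,0,0,0,1],[0.002,0.005,0.212,0,0,0,1]]'; python3 goto.py
```

```text
t: 1.95
position: [0.5118, -0.0489, 0.0753]
ee_rot: [0.998, -0.065, -0.001, 0.0]
force: [0.2, -1.1, 0.4]
gripper_width: 0.0854
finger_force: 0.0
t 1.95 to knob, tool frac [ 0.0018 -0.0125  0.0032] mm world [ 1.4  4.9 -1.3]
yaw err deg -0.06811632552306435 tilt [-0.0019 -0.0001]
```

```bash
python3 -m inch '[[0.002,-0.012,0.003,0,0,0,1],[0.002,-0.012,0.003,0,0,0,0.35],[0.002,-0.012,0.003,0,0,0,0],[0.002,-0.012,0.003,0,0,0,0],[0.002,-0.012,0.003,0,0,0,0]]' 50; python3 goto.py
```

```text
t: 2.58
position: [0.514, -0.0432, 0.0749]
ee_rot: [0.998, -0.065, 0.0, -0.0]
force: [-0.3, -0.6, 6.3]
gripper_width: 0.0246
finger_force: 48.6
t 2.575 to knob, tool frac [-0.0019  0.0024  0.0024] mm world [-0.9 -0.8 -0.9]
yaw err deg 0.026855517725067557 tilt [0.0003 0.0001]
```

```bash
cat > ctl.py <<'E'
# usage: ctl.py k1 k2 ...  (commanded knob mm at the end of each row just run); measures, filters, suggests next rows
import sys,json,os
from vis import *
from rig import env
q=np.load('bed.npy');S=env.camera_params('scene')
def rib(im):
    i=im.astype(int);m=(i.max(2)>130)&(i[:,:,2]>=i[:,:,0])
    v,u=np.nonzero(m);b=bedxy(q,cast(S,np.c_[u,v],.108))
    ok=(b[:,0]>.015)&(b[:,0]<.072)&(abs(b[:,1])<.14)
    mm=np.zeros(m.shape,np.uint8);mm[v[ok],u[ok]]=1
    n,l,st,c=cv2.connectedComponentsWithStats(mm);k=1+st[1:,4].argmax()
    return bedxy(q,cast(S,[c[k]],.108))[0],st[k,4]
st=env.get_state();t=st['t'];kb=bedxy(q,st['position'][None])[0,1]
(rx,ry),n=rib(env.get_image('scene'))
if not os.path.exists('ks.json'):
    json.dump(dict(t=t,k0=kb,r0=ry,kc=0,s=[0,0,0],P=np.diag([1e-6,1e-6,1e-5]).tolist(),ref=None,m=1.2),open('ks.json','w'));print('home',kb,rx,ry,n);sys.exit()
D=json.load(open('ks.json'));x_m=ry-D['r0'];k_m=kb-D['k0'];XT=.1153
def f(s,k,kd,m):
    a=(1.25*np.sin(6*(s[0]-.1))+6*(k-s[0])+.3*(kd-s[1])-.2*s[1]+s[2])/m
    if s[0]<=0 and s[1]<=0 and a<0:return np.zeros(3)
    return np.array([s[1],a,0])
def run(s,ks,k0,m,pre=.05,h=.0125):
    pts=[k0]*round(pre/h);p=k0
    for k in ks: pts+=list(p+(k-p)*np.arange(1,11)/10);p=k
    for i,k in enumerate(pts):
        kd=(k-(pts[i-1] if i else k0))/h;s=s+h*f(s,k,kd,m)
        if s[0]<0:s[0]=0;s[1]=max(s[1],0)
    return s
rows=[float(a)/1e3 for a in sys.argv[1:] if a[0]!='r'];s=np.array(D['s']);P=np.array(D['P'])
if rows:
    g=run(s,rows,D['kc'],D['m']);e=1e-4
    F=np.array([(run(s+e*np.eye(3)[i]+[1e-3,0,0],rows,D['kc'],D['m'])-run(s+[1e-3,0,0],rows,D['kc'],D['m']))/e for i in range(3)]).T
    T=.125*len(rows)+.05;P=F@P@F.T+np.diag([2e-7,1e-5,1e-4])*T;s=g;D['kc']=rows[-1]
    K=P[:,0]/(P[0,0]+1.5e-6);inn=x_m-s[0];s=s+K*inn;P=P-np.outer(K,P[0]);
else: inn=0
for a in sys.argv[1:]:
    if a[0]=='r': x1,T=map(float,a[1:].split(','));D['ref']=[t+.05,s[0],x1/1e3,T]
D['s']=s.tolist();D['P']=P.tolist();D['t']=t;json.dump(D,open('ks.json','w'))
open('log.txt','a').write(json.dumps([t,k_m,x_m,rows])+'\n')
print(f't {t:.2f} k_meas {k_m*1e3:.1f} cmd {D["kc"]*1e3:.1f} x_meas {x_m*1e3:.1f} (n{n}) innov {inn*1e3:.1f} | x {s[0]*1e3:.1f} v {s[1]*1e3:.1f} fb {s[2]*1e3:.1f}mN  to mark {(s[0]-XT)*1e3:.1f}')
if D['ref']:
    t0,a0,a1,T=D['ref'];w=2.0;z=run(s,[],D['kc'],D['m']);kc=D['kc'];out=[]
    for i in range(4):
        tt=t+.05+.125*i+.06;u=np.clip((tt-t0)/T,0,1)
        xr=a0+(a1-a0)*(10*u**3-15*u**4+6*u**5);vr=(a1-a0)*(30*u**2-60*u**3+30*u**4)/T;ar=(a1-a0)*(60*u-180*u**2+120*u**3)/T**2
        a=ar+w*w*(xr-z[0])+1.6*w*(vr-z[1])
        k=(D['m']*a-1.25*np.sin(6*(z[0]-.1))+6*z[0]+.5*z[1]-z[2])/6
        k=np.clip(k,0,.16);z=run(z,[k],kc,D['m'],0);out.append((k,round(-(k-D['kc'])/.4,4)));kc=k
    print('ref x',round(xr*1e3,1),' next k mm',[round(o[0]*1e3,1) for o in out],' tool y frac',[o[1] for o in out],'pred x,v',(z[:2]*1e3).round(1))
E
python3 ctl.py; python3 -m inch '[[0,-0.06,0,0,0,0,0],[0,-0.12,0,0,0,0,0],[0,-0.18,0,0,0,0,0],[0,-0.24,0,0,0,0,0],[0,-0.27,0,0,0,0,0]]'; python3 ctl.py 24 48 72 96 108 r115,5
```

```text
home -0.09905108899487652 0.04551171555209284 -0.102857015933718 93
t: 3.25
position: [0.5283, 0.0651, 0.075]
ee_rot: [0.998, -0.064, 0.001, -0.0]
force: [0.4, -0.4, 4.1]
gripper_width: 0.0251
finger_force: 49.2
t 3.25 k_meas 109.3 cmd 108.0 x_meas 0.4 (n102) innov 0.4 | x 0.0 v 0.0 fb 0.0mN  to mark -115.3
ref x 0.7  next k mm [np.float64(118.4), np.float64(119.6), np.float64(120.9), np.float64(122.0)]  tool y frac [np.float64(-0.0259), np.float64(-0.029), np.float64(-0.0323), np.float64(-0.035)] pred x,v [1.1 6.3]
```

```bash
python3 -m inch '[[0,-0.026,0,0,0,0,0],[0,-0.029,0,0,0,0,0],[0,-0.032,0,0,0,0,0],[0,-0.035,0,0,0,0,0]]'|head -1; python3 ctl.py 118.4 119.6 120.8 122
```

```text
t: 3.8
t 3.80 k_meas 122.3 cmd 122.0 x_meas 3.4 (n101) innov 2.2 | x 2.6 v 9.5 fb 4.5mN  to mark -112.7
ref x 6.4  next k mm [np.float64(119.3), np.float64(120.7), np.float64(121.9), np.float64(122.7)]  tool y frac [np.float64(0.0067), np.float64(0.0031), np.float64(0.0002), np.float64(-0.0018)] pred x,v [10.1 19.1]
```

```bash
python3 -m inch '[[0,0.007,0,0,0,0,0],[0,0.003,0,0,0,0,0],[0,0,0,0,0,0,0],[0,-0.002,0,0,0,0,0]]'|head -1; python3 ctl.py 119.2 120.8 122 122.8
```

```text
t: 4.35
t 4.35 k_meas 123.0 cmd 122.8 x_meas 14.8 (n100) innov 4.8 | x 14.3 v 26.8 fb 14.1mN  to mark -101.0
ref x 19.9  next k mm [np.float64(113.2), np.float64(115.3), np.float64(117.0), np.float64(118.0)]  tool y frac [np.float64(0.0241), np.float64(0.0188), np.float64(0.0145), np.float64(0.0119)] pred x,v [29.2 28.6]
```

```bash
python3 -m inch '[[0,0.024,0,0,0,0,0],[0,0.019,0,0,0,0,0],[0,0.015,0,0,0,0,0],[0,0.012,0,0,0,0,0]]'|head -1; python3 ctl.py 113.2 115.2 116.8 118
```

```text
t: 4.9
t 4.90 k_meas 118.3 cmd 118.0 x_meas 32.0 (n95) innov 2.8 | x 31.7 v 33.1 fb 19.4mN  to mark -83.6
ref x 39.9  next k mm [np.float64(112.4), np.float64(113.2), np.float64(113.7), np.float64(113.5)]  tool y frac [np.float64(0.0141), np.float64(0.0119), np.float64(0.0109), np.float64(0.0114)] pred x,v [50.4 35.5]
```

```bash
python3 -m inch '[[0,0.014,0,0,0,0,0],[0,0.012,0,0,0,0,0],[0,0.011,0,0,0,0,0],[0,0.011,0,0,0,0,0]]'|head -1; python3 ctl.py 112.4 113.2 113.6 113.6
```

```text
t: 5.45
t 5.45 k_meas 113.9 cmd 113.6 x_meas 50.0 (n99) innov -0.3 | x 50.1 v 34.9 fb 18.8mN  to mark -65.2
ref x 63.3  next k mm [np.float64(113.0), np.float64(111.6), np.float64(110.0), np.float64(108.1)]  tool y frac [np.float64(0.0014), np.float64(0.0049), np.float64(0.0091), np.float64(0.0137)] pred x,v [70.7 39.1]
```

```bash
python3 -m inch '[[0,0.002,0,0,0,0,0],[0,0.005,0,0,0,0,0],[0,0.009,0,0,0,0,0],[0,0.014,0,0,0,0,0]]'|head -1; python3 ctl.py 112.8 111.6 110 108
```

```text
t: 6.0
t 6.00 k_meas 108.3 cmd 108.0 x_meas 70.4 (n89) innov -0.3 | x 70.4 v 38.4 fb 18.3mN  to mark -44.9
ref x 85.6  next k mm [np.float64(106.0), np.float64(103.8), np.float64(101.6), np.float64(99.5)]  tool y frac [np.float64(0.0049), np.float64(0.0105), np.float64(0.0159), np.float64(0.0212)] pred x,v [91.  34.2]
```

```bash
python3 -m inch '[[0,0.005,0,0,0,0,0],[0,0.01,0,0,0,0,0],[0,0.016,0,0,0,0,0],[0,0.021,0,0,0,0,0]]'|head -1; python3 ctl.py 106 104 101.6 99.6
```

```text
t: 6.55
t 6.55 k_meas 99.8 cmd 99.6 x_meas 91.0 (n90) innov 0.1 | x 91.0 v 34.5 fb 18.4mN  to mark -24.3
ref x 102.7  next k mm [np.float64(96.3), np.float64(94.7), np.float64(93.2), np.float64(92.0)]  tool y frac [np.float64(0.0081), np.float64(0.0123), np.float64(0.016), np.float64(0.0191)] pred x,v [106.8  21.2]
```

```bash
python3 -m inch '[[0,0.008,0,0,0,0,0],[0,0.012,0,0,0,0,0],[0,0.016,0,0,0,0,0],[0,0.019,0,0,0,0,0]]'|head -1; python3 ctl.py 96.4 94.8 93.2 92
```

```text
t: 7.1
t 7.10 k_meas 92.2 cmd 92.0 x_meas 105.8 (n90) innov -1.0 | x 105.9 v 19.6 fb 16.7mN  to mark -9.4
ref x 112.3  next k mm [np.float64(92.7), np.float64(91.6), np.float64(90.8), np.float64(90.3)]  tool y frac [np.float64(-0.0017), np.float64(0.001), np.float64(0.0031), np.float64(0.0043)] pred x,v [113.4   7.4]
```

```bash
python3 -m inch '[[0,-0.002,0,0,0,0,0],[0,0.001,0,0,0,0,0],[0,0.003,0,0,0,0,0],[0,0.004,0,0,0,0,0]]'|head -1; python3 ctl.py 92.8 91.6 90.8 90.4
```

```text
t: 7.65
t 7.65 k_meas 90.7 cmd 90.4 x_meas 112.8 (n84) innov -0.7 | x 112.8 v 6.4 fb 15.5mN  to mark -2.5
ref x 115.0  next k mm [np.float64(91.7), np.float64(91.7), np.float64(92.1), np.float64(92.9)]  tool y frac [np.float64(-0.0032), np.float64(-0.0033), np.float64(-0.0043), np.float64(-0.0063)] pred x,v [1.142e+02 1.000e-01]
```

```bash
python3 -m inch '[[0,-0.003,0,0,0,0,0],[0,-0.003,0,0,0,0,0],[0,-0.004,0,0,0,0,0],[0,-0.006,0,0,0,0,0]]'|head -1; sed -i "s/^(rx,ry),n=rib.*/IM=env.get_image('scene');cv2.imwrite('pics\/last.png',IM[:,:,::-1]);(rx,ry),n=rib(IM)/" ctl.py; python3 ctl.py 91.6 91.6 92 92.8; python3 -c "
import cv2;a=cv2.imread('pics/last.png')[215:320,290:430];cv2.imwrite('pics/a.png',cv2.resize(a,None,fx=5,fy=5,interpolation=cv2.INTER_CUBIC))"
```

```text
t: 8.2
t 8.20 k_meas 93.1 cmd 92.8 x_meas 114.6 (n83) innov 0.4 | x 114.6 v 0.6 fb 16.2mN  to mark -0.7
ref x 115.0  next k mm [np.float64(93.8), np.float64(93.7), np.float64(93.7), np.float64(93.6)]  tool y frac [np.float64(-0.0025), np.float64(-0.0023), np.float64(-0.0022), np.float64(-0.002)] pred x,v [114.8   0.4]
```

View pics/a.png

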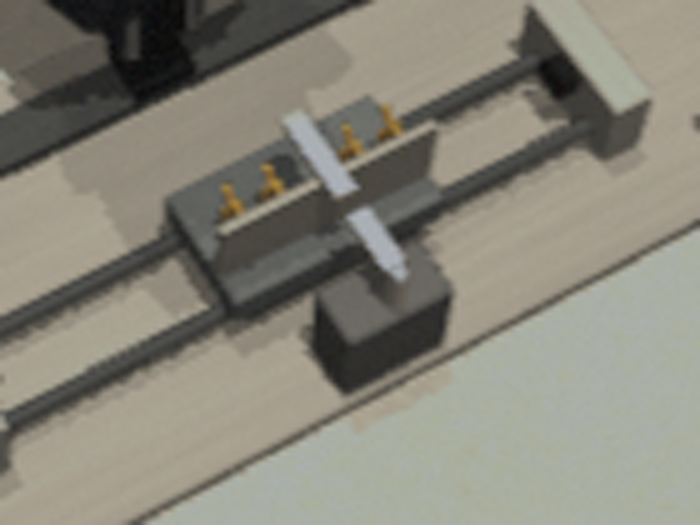

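The rib (crop 320,152) and blade (378,243) line up along one line. I'm holding from t≈8.

```bash
python3 -m inch '[[0,-0.002,0,0,0,0,0],[0,-0.002,0,0,0,0,0],[0,-0.002,0,0,0,0,0],[0,-0.002,0,0,0,0,0]]'|head -1; python3 ctl.py 93.6 93.6 93.6 93.6
```

```text
t: 8.75
t 8.75 k_meas 93.9 cmd 93.6 x_meas 115.1 (n84) innov 0.4 | x 115.0 v 0.8 fb 16.9mN  to mark -0.3
ref x 115.0  next k mm [np.float64(92.9), np.float64(93.0), np.float64(93.1), np.float64(93.2)]  tool y frac [np.float64(0.0016), np.float64(0.0014), np.float64(0.0012), np.float64(0.001)] pred x,v [ 1.152e+02 -1.000e-01]
```

```bash
python3 -m inch '[[0,0.0015,0,0,0,0,0],[0,0.0015,0,0,0,0,0],[0,0.0015,0,0,0,0,0],[0,0.001,0,0,0,0,0]]'|head -1; python3 ctl.py 93 93 93 93.2
```

```text
t: 9.3
t 9.30 k_meas 93.5 cmd 93.2 x_meas 115.9 (n87) innov 0.7 | x 115.8 v 1.1 fb 18.1mN  to mark 0.5
ref x 115.0  next k mm [np.float64(91.7), np.float64(92.1), np.float64(92.4), np.float64(92.7)]  tool y frac [np.float64(0.0037), np.float64(0.0028), np.float64(0.002), np.float64(0.0013)] pred x,v [115.8  -0.9]
```

```bash
python3 -m inch '[[0,0.004,0,0,0,0,0],[0,0.003,0,0,0,0,0],[0,0.002,0,0,0,0,0],[0,0.001,0,0,0,0,0]]'|head -1; python3 ctl.py 91.6 92 92.4 92.8
```

```text
t: 9.85
t 9.85 k_meas 93.2 cmd 92.8 x_meas 116.5 (n85) innov 0.7 | x 116.4 v 0.3 fb 19.3mN  to mark 1.1
ref x 115.0  next k mm [np.float64(91.4), np.float64(91.8), np.float64(92.2), np.float64(92.5)]  tool y frac [np.float64(0.0035), np.float64(0.0024), np.float64(0.0015), np.float64(0.0007)] pred x,v [116.   -1.4]
```

```bash
python3 -m inch '[[0,0.0035,0,0,0,0,0],[0,0.003,0,0,0,0,0],[0,0.002,0,0,0,0,0],[0,0.001,0,0,0,0,0]]'|head -1; python3 ctl.py 91.4 91.6 92 92.4
```

```text
t: 10.4
t 10.40 k_meas 92.7 cmd 92.4 x_meas 115.9 (n87) innov -0.0 | x 115.9 v -1.7 fb 19.3mN  to mark 0.6
ref x 115.0  next k mm [np.float64(93.2), np.float64(93.2), np.float64(93.3), np.float64(93.3)]  tool y frac [np.float64(-0.0019), np.float64(-0.0021), np.float64(-0.0022), np.float64(-0.0022)] pred x,v [115.2  -0.8]
```

```bash
python3 -m inch '[[0,-0.002,0,0,0,0,0],[0,-0.002,0,0,0,0,0],[0,-0.002,0,0,0,0,0],[0,-0.002,0,0,0,0,0]]'|head -1; python3 ctl.py 93.2 93.2 93.2 93.2
```

```text
t: 10.95
t 10.95 k_meas 93.6 cmd 93.2 x_meas 115.2 (n86) innov -0.0 | x 115.2 v -0.9 fb 19.3mN  to mark -0.1
ref x 115.0  next k mm [np.float64(93.4), np.float64(93.4), np.float64(93.3), np.float64(93.3)]  tool y frac [np.float64(-0.0006), np.float64(-0.0004), np.float64(-0.0003), np.float64(-0.0002)] pred x,v [ 1.149e+02 -1.000e-01]
```

```bash
python3 -m inch '[[0,-0.0005,0,0,0,0,0],[0,-0.0005,0,0,0,0,0],[0,-0.0005,0,0,0,0,0],[0,-0.0005,0,0,0,0,0]]'|head -1; python3 ctl.py 93.4 93.4 93.4 93.4
```

```text
t: 11.5
t 11.50 k_meas 93.7 cmd 93.4 x_meas 114.9 (n86) innov 0.0 | x 114.9 v 0.0 fb 19.3mN  to mark -0.4
ref x 115.0  next k mm [np.float64(93.1), np.float64(93.1), np.float64(93.1), np.float64(93.1)]  tool y frac [np.float64(0.0008), np.float64(0.0008), np.float64(0.0008), np.float64(0.0009)] pred x,v [1.15e+02 1.00e-01]
```

```bash
python3 -m inch '[[0,0.0008,0,0,0,0,0],[0,0.0008,0,0,0,0,0],[0,0.0008,0,0,0,0,0],[0,0.0008,0,0,0,0,0]]'|head -1; python3 ctl.py 93.1 93.1 93.1 93.1
```

```text
t: 12.05
t 12.05 k_meas 93.4 cmd 93.1 x_meas 114.9 (n88) innov -0.1 | x 114.9 v 0.0 fb 19.2mN  to mark -0.4
ref x 115.0  next k mm [np.float64(93.1), np.float64(93.1), np.float64(93.1), np.float64(93.1)]  tool y frac [np.float64(-0.0001), np.float64(-0.0001), np.float64(-0.0), np.float64(0.0)] pred x,v [1.15e+02 1.00e-01]
```

```bash
python3 -m inch '[[0,0,0,0,0,0,0],[0,0,0,0,0,0,0],[0,0,0,0,0,0,0],[0,0,0,0,0,0,0]]'|head -1; python3 ctl.py 93.1 93.1 93.1 93.1
```

```text
t: 12.6
t 12.60 k_meas 93.4 cmd 93.1 x_meas 115.2 (n86) innov 0.2 | x 115.1 v 0.4 fb 19.6mN  to mark -0.2
ref x 115.0  next k mm [np.float64(92.6), np.float64(92.7), np.float64(92.8), np.float64(92.8)]  tool y frac [np.float64(0.0013), np.float64(0.001), np.float64(0.0008), np.float64(0.0006)] pred x,v [115.2  -0.2]
```

```bash
python3 -m inch '[[0,0.0013,0,0,0,0,0],[0,0.001,0,0,0,0,0],[0,0.001,0,0,0,0,0],[0,0.001,0,0,0,0,0]]'|head -1; python3 ctl.py 92.6 92.7 92.7 92.7
```

```text
t: 13.15
t 13.15 k_meas 93.0 cmd 92.7 x_meas 114.9 (n86) innov -0.3 | x 114.9 v -0.8 fb 19.0mN  to mark -0.4
ref x 115.0  next k mm [np.float64(93.8), np.float64(93.6), np.float64(93.5), np.float64(93.4)]  tool y frac [np.float64(-0.0026), np.float64(-0.0024), np.float64(-0.002), np.float64(-0.0018)] pred x,v [1.147e+02 1.000e-01]
```

```bash
python3 -m inch '[[0,0,0,0,0,0,0],[0,0,0,0,0,0,0]]'|head -1; python3 ctl.py 92.7 92.7 r0,5.5
```

```text
t: 13.45
t 13.45 k_meas 93.0 cmd 92.7 x_meas 114.3 (n85) innov -0.3 | x 114.4 v -1.8 fb 18.5mN  to mark -0.9
ref x 113.9  next k mm [np.float64(94.0), np.float64(92.7), np.float64(91.5), np.float64(90.5)]  tool y frac [np.float64(-0.0033), np.float64(0.0), np.float64(0.003), np.float64(0.0054)] pred x,v [113.1  -4.6]
```

Over 5 s of hold is done, so I'm heading home.

```bash
python3 -m inch '[[0,-0.003,0,0,0,0,0],[0,0,0,0,0,0,0],[0,0.003,0,0,0,0,0],[0,0.0055,0,0,0,0,0]]'|head -1; python3 ctl.py 93.9 92.7 91.5 90.5
```

```text
t: 14.0
t 14.00 k_meas 90.8 cmd 90.5 x_meas 113.1 (n88) innov -0.0 | x 113.1 v -4.8 fb 18.5mN  to mark -2.2
ref x 109.5  next k mm [np.float64(89.6), np.float64(89.1), np.float64(88.9), np.float64(88.9)]  tool y frac [np.float64(0.0023), np.float64(0.0034), np.float64(0.0039), np.float64(0.0039)] pred x,v [107.7 -16. ]
```

```bash
python3 -m inch '[[0,0.0023,0,0,0,0,0],[0,0.0035,0,0,0,0,0],[0,0.004,0,0,0,0,0],[0,0.004,0,0,0,0,0]]'|head -1; python3 ctl.py 89.6 89.1 88.9 88.9
```

```text
t: 14.55
t 14.55 k_meas 89.2 cmd 88.9 x_meas 107.6 (n85) innov -0.0 | x 107.6 v -16.1 fb 18.4mN  to mark -7.7
ref x 98.8  next k mm [np.float64(89.4), np.float64(89.8), np.float64(90.5), np.float64(91.3)]  tool y frac [np.float64(-0.0012), np.float64(-0.0024), np.float64(-0.004), np.float64(-0.006)] pred x,v [ 95.4 -28.2]
```

```bash
python3 -m inch '[[0,-0.0012,0,0,0,0,0],[0,-0.0023,0,0,0,0,0],[0,-0.004,0,0,0,0,0],[0,-0.006,0,0,0,0,0]]'|head -1; python3 ctl.py 89.4 89.8 90.5 91.3
```

```text
t: 15.1
t 15.10 k_meas 91.6 cmd 91.3 x_meas 94.3 (n89) innov -1.1 | x 94.4 v -30.2 fb 16.4mN  to mark -20.9
ref x 82.1  next k mm [np.float64(95.5), np.float64(96.2), np.float64(96.9), np.float64(97.9)]  tool y frac [np.float64(-0.0105), np.float64(-0.0121), np.float64(-0.0141), np.float64(-0.0165)] pred x,v [ 76.1 -35.7]
```

```bash
python3 -m inch '[[0,-0.0105,0,0,0,0,0],[0,-0.012,0,0,0,0,0],[0,-0.014,0,0,0,0,0],[0,-0.0165,0,0,0,0,0]]'|head -1; python3 ctl.py 95.5 96.1 96.9 97.9
```

```text
t: 15.65
t 15.65 k_meas 98.2 cmd 97.9 x_meas 75.4 (n96) innov -0.7 | x 75.5 v -37.0 fb 15.1mN  to mark -39.8
ref x 61.7  next k mm [np.float64(101.4), np.float64(102.4), np.float64(103.4), np.float64(104.6)]  tool y frac [np.float64(-0.0087), np.float64(-0.0112), np.float64(-0.0138), np.float64(-0.0167)] pred x,v [ 54.7 -37.7]
```

```bash
python3 -m inch '[[0,-0.009,0,0,0,0,0],[0,-0.0113,0,0,0,0,0],[0,-0.0138,0,0,0,0,0],[0,-0.017,0,0,0,0,0]]'|head -1; python3 ctl.py 101.5 102.4 103.4 104.7
```

```text
t: 16.2
t 16.20 k_meas 105.0 cmd 104.7 x_meas 55.3 (n89) innov 0.6 | x 55.3 v -36.6 fb 16.1mN  to mark -60.0
ref x 40.5  next k mm [np.float64(105.0), np.float64(106.6), np.float64(108.2), np.float64(109.7)]  tool y frac [np.float64(-0.0008), np.float64(-0.0048), np.float64(-0.0088), np.float64(-0.0125)] pred x,v [ 35.2 -35.4]
```

```bash
python3 -m inch '[[0,-0.001,0,0,0,0,0],[0,-0.005,0,0,0,0,0],[0,-0.009,0,0,0,0,0],[0,-0.0125,0,0,0,0,0]]'|head -1; python3 ctl.py 105.1 106.7 108.3 109.7
```

```text
t: 16.75
t 16.75 k_meas 110.0 cmd 109.7 x_meas 35.3 (n99) innov 0.1 | x 35.3 v -35.0 fb 16.3mN  to mark -80.0
ref x 21.9  next k mm [np.float64(111.4), np.float64(112.7), np.float64(113.9), np.float64(114.9)]  tool y frac [np.float64(-0.0042), np.float64(-0.0075), np.float64(-0.0104), np.float64(-0.0129)] pred x,v [ 17.8 -27.3]
```

```bash
python3 -m inch '[[0,-0.004,0,0,0,0,0],[0,-0.0075,0,0,0,0,0],[0,-0.0105,0,0,0,0,0],[0,-0.013,0,0,0,0,0]]'|head -1; python3 ctl.py 111.3 112.7 113.9 114.9
```

```text
t: 17.3
t 17.30 k_meas 115.1 cmd 114.9 x_meas 18.4 (n99) innov 0.7 | x 18.3 v -26.2 fb 17.6mN  to mark -97.0
ref x 8.6  next k mm [np.float64(114.8), np.float64(115.7), np.float64(116.5), np.float64(117.2)]  tool y frac [np.float64(0.0004), np.float64(-0.0021), np.float64(-0.0041), np.float64(-0.0056)] pred x,v [  6.5 -16. ]
```

```bash
python3 -m inch '[[0,0,0,0,0,0,0],[0,-0.002,0,0,0,0,0],[0,-0.004,0,0,0,0,0],[0,-0.0055,0,0,0,0,0]]'|head -1; python3 ctl.py 114.9 115.7 116.5 117.1
```

```text
t: 17.85
t 17.85 k_meas 117.3 cmd 117.1 x_meas 6.6 (n102) innov 0.1 | x 6.6 v -15.8 fb 17.8mN  to mark -108.7
ref x 1.7  next k mm [np.float64(117.5), np.float64(117.8), np.float64(117.8), np.float64(117.7)]  tool y frac [np.float64(-0.001), np.float64(-0.0016), np.float64(-0.0018), np.float64(-0.0016)] pred x,v [ 0.9 -4.9]
```

```bash
python3 -m inch '[[0,0,0,0,0,0,0],[0,0,0,0,0,0,0],[0,0.002,0,0,0,0,0],[0,0.006,0,0,0,0,0]]'|head -1; python3 ctl.py 117.1 117.1 116.3 114.7
```

```text
t: 18.4
t 18.40 k_meas 114.9 cmd 114.7 x_meas 1.0 (n104) innov 0.5 | x 0.9 v -7.3 fb 18.8mN  to mark -114.4
ref x 0.0  next k mm [np.float64(118.9), np.float64(115.2), np.float64(114.8), np.float64(114.2)]  tool y frac [np.float64(-0.0106), np.float64(-0.0013), np.float64(-0.0002), np.float64(0.0013)] pred x,v [0.5 1.1]
```

```bash
python3 -m inch '[[0,0.005,0,0,0,0,0],[0,0.01,0,0,0,0,0],[0,0.02,0,0,0,0,0],[0,0.03,0,0,0,0,0]]'|head -1; python3 ctl.py 112.7 110.7 106.7 102.7
```

```text
t: 18.95
t 18.95 k_meas 102.8 cmd 102.7 x_meas 0.4 (n100) innov 0.4 | x 0.0 v 0.0 fb 18.8mN  to mark -115.3
ref x 0.0  next k mm [np.float64(114.5), np.float64(114.1), np.float64(114.2), np.float64(114.3)]  tool y frac [np.float64(-0.0295), np.float64(-0.0284), np.float64(-0.0287), np.float64(-0.0289)] pred x,v [0.2 0.1]
```

```bash
python3 -m inch '[[0,0.04,0,0,0,0,0],[0,0.09,0,0,0,0,0],[0,0.14,0,0,0,0,0],[0,0.19,0,0,0,0,0],[0,0.23,0,0,0,0,0]]'|head -1; python3 -m inch '[[0,0.015,0,0,0,0,0],[0,0.0255,0,0,0,0,0],[0,0.0255,0,0,0,0,0],[0,0.0255,0,0,0,0,0]]'; python3 ctl.py 48 11 0.5 | head -1; python3 goto.py
```

```text
t: 19.62
t: 20.12
position: [0.5142, -0.0425, 0.0749]
ee_rot: [0.998, -0.065, 0.0, -0.0]
force: [-1.9, -0.3, 7.9]
gripper_width: 0.025
finger_force: 49.4
t 20.12 k_meas 0.7 cmd 0.5 x_meas -0.1 (n94) innov -0.1 | x -0.0 v 0.0 fb 18.8mN  to mark -115.3
t 20.175 to knob, tool frac [-0.0019  0.0042  0.0023] mm world [-1.  -1.5 -0.9]
yaw err deg 0.02579859089135539 tilt [0.0002 0.0003]
```

Now I'll release the knob and rise straight up.

```bash
python3 -m inch '[[0,0.001,0,0,0,0,0.5],[0,0.001,0,0,0,0,1],[0,0.001,0,0,0,0,1],[0,0.001,0,0,0,0,1],[0,0.001,0,0,0,0,1]]'; python3 -m inch '[[0,0,-0.05,0,0,0,1],[0,0,-0.12,0,0,0,1],[0,0,-0.22,0,0,0,1],[0,0,-0.3,0,0,0,1],[0,0,-0.3,0,0,0,1]]'; python3 -m inch '[[0,0,0,0,0,0,1],[0,0,0,0,0,0,1],[0,0,0,0,0,0,1],[0,0,0,0,0,0,1],[0,0,0,0,0,0,1]]'|head -1
python3 - <<'E'
from rig import env
import cv2
cv2.imwrite('pics/end.png',env.get_image('scene')[:,:,::-1])
E
```

```text
t: 20.8
position: [0.5139, -0.043, 0.0746]
ee_rot: [0.998, -0.065, -0.0, -0.0]
force: [0.2, 0.1, -0.4]
gripper_width: 0.0855
finger_force: 0.0
t: 21.42
position: [0.5147, -0.0431, 0.1964]
ee_rot: [0.998, -0.065, 0.002, -0.0]
force: [-1.0, 0.8, -1.2]
gripper_width: 0.0851
finger_force: 0.0
t: 22.05
```

View pics/end.png

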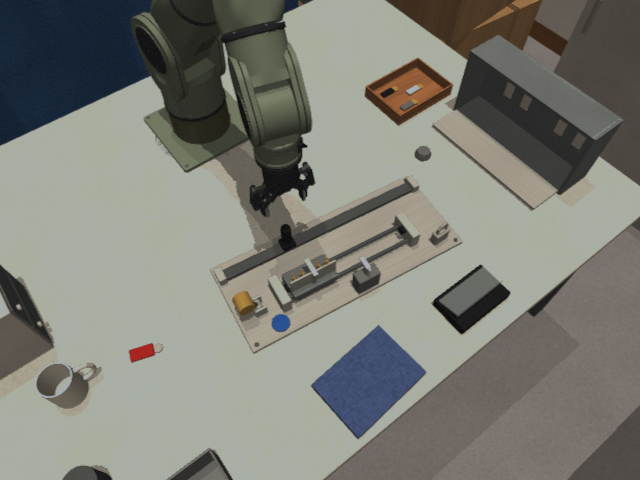

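The knob (287,237) and rib (311,267) are back at their starting pixels, the gripper is clear above, and the bystanders haven't moved.

```bash
python3 -c "
from rig import env
print(env.close_job())"
```

```text
the job is handed in; nothing more can be done
None
```

The job is handed in: by camera measurement the rib stayed within about 3 mm of the blade for over 5 s, then the carriage went gently home and I released the knob; no verdict was returned.

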